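# Refit the spacer and slicing disc on the vegetable cutter

## Robot

A 6-joint arm with a two-finger parallel gripper is mounted at the origin on a cart in front of the work surface, level with it; the furniture and walls round the work are solid. World frame = base frame: x ahead of the robot, y to its left, z up, the work surface at z = 0. Lengths are in m, angles in rad, forces in N, time in s.
With the tool pointing down it reaches from about 0.275 to 0.85 m from the base axis. Payload 19 kg.
Tool frame: the origin (TCP) lies between the finger pads; the fingertips stand ctrl.tips_ahead ahead of it and the grasp point (between the pads) lies 6 mm ahead of it (ctrl.tips_ahead is the distance from the TCP to the fingertips, in m); z points along the fingers, y is the line along which they close (so a half turn about z gives the same grasp; the last joint's range is limited). The gripper opens to 85 mm and grips with 20 to 120 N. Pads are 22 mm wide; open, the fingers measure 114 mm over their backs; the gripper's body (76 mm by 85 mm) begins 54 mm behind the grasp point. The pads swing forward as they close: fully open they stand 13 mm farther back than shut.
Start: joints at [1.138, 0.15, 1.437, -0, 1.554, -0.134], TCP at [0.169, 0.549, 0.256] pointing down, gripper open.
Joint ranges: [-2.8, 2.8], [-0.68, 2.1], [0.12, 2.68], [-1.39, 4.53], [0.16, 2.79], [-2.81, 2.81]. Speed limits (rad/s): [1.89, 1.89, 2.22, 3.01, 3.01, 3.01].

## Interface

Orientations are given as a rotation vector (axis times angle).
In Python, from bench import readout, vision, workorder, spotter, ctrl gives the robot as it stands. The module is installed in compiled form; this text tells all that it offers.
- The arm moves only by the shell command python3 -m creep 'ROWS' [FORCE]. ROWS is a JSON object of lists of equal length, an entry for each row: "grip": the closure, from 0 (fully open) to 1 (shut); "dp": the shift along the tool's x, y, z normalised to -1 to 1, where 1 is 0.05 m, a list of three; "turn": the turn about the tool's z normalised to -1 to 1, where 1 is pi rad. A call has 1 to 20 rows; each row shifts and turns the commanded pose from where the row before left it, along the tool's axes as they then stand; what a row does not reach is not made up. A row lasts 1/8 s, in which the tool goes at most 62.5 mm and 10.7 degrees, less where a joint would pass 70% of its speed; a pose out of reach is approached as far as the arm can. A call with a number of a shift or a turn outside -1 to 1 is refused whole. A call with a gripper value outside its range is refused whole. The fingers move at their own pace and stop on an object; FORCE is the grip in N (left out, the last holds). Time passes only in rows, so rows that do not move let the fingers close. It gives the time, the measured TCP pose, the force, the opening and the grip force at its end, in the units of the state.
- readout.sense(): the state, without advancing time (a new reading comes with each control period).
- vision.snapshot(name): name is "side" or "top" or "wrist"; returns a dict with "color" (420x560x3 uint8, red, green, blue), "camera_matrix" (3x3 intrinsics, pixels), "R" (3x3) and "t" (3): a world point X has camera coordinates R X + t; the wrist camera has in their place "T_tool_cam" (4x4, takes a point from camera to tool coordinates, whose origin is the TCP and whose axes are the flange's). Camera axes: x right, y down, z forward; pixel columns grow to the right and rows downward; lengths in m; the calibration is good to about 2 mm. A picture is of the moment at which its call begins: read the wrist's pose just before it. There is no depth.
- workorder.close_job(): hands the job in; it is judged then, once.
Trained networks look in the newest picture that a camera, given by its name, has taken for a name from the list of things; names that differ only in an ending like _2 or _b are one class to them, and where a whole thing is asked for, a point or a joint stands for the part that bears it (a point fixed in the world has none). Each returns a list of dicts, best first, with "conf" (0 to 1); they miss things now and then, are a little off and sometimes report something else, mostly with a low value. They report only what shows in the picture. A call takes as long as a camera call. They do not tell look-alikes from the thing itself.
- spotter.spot_in(camera, target): "extent" ([left, top, right, bottom] in pixels, round what is visible of it).
- spotter.spot_point(camera, target): "centre" ([column, row] in pixels: a listed point, or the origin of a listed thing).
The state is a dict: "t": time; "q": joint angles; "joint_velocities": joint speeds; "tau": joint torques, N m; "position": TCP position; "tcp_rot": TCP orientation; "wrist_force": force on the tool from outside, world axes, zero at the start; "moment": the same for the moment, N m; "grip_width": finger opening in m; "finger_force": force on a finger pad.
Only numpy, scipy, OpenCV 4.12 (cv2) and the standard library are available. Lean on these libraries where they do the work, as an engineer would, in place of code of your own. Each camera call takes 0.05 s, during which the arm holds its last target. There are 200 camera calls.

## Task

Get the vegetable cutter ready for slicing: put the plain spacer sleeve on its upright spindle first, right down on the shoulder, then put the slicing disc (the one with the single long blade) on top of it, so that both lie flat and loose on the spindle, and let go. Leave the grating disc where it lies; the locking knob will be screwed on later by the cook.

Things in the scene. Friction and masses are not known exactly. Their poses are not given: they have to be found in the camera images.
- cutter_base: Round white drive base of a vegetable cutter, fixed; 150 mm across, flat top at 55 mm with a low grey ring 124 mm across. In its middle a grey shoulder 48 mm across, top 65 mm above the table, carries a fixed upright steel spindle 14 mm thick, 60 mm tall; its last 14 mm taper to a 4 mm tip. Origin: centre of the underside, on the spindle axis; z up; its black switch faces -x.
- seat (a point): The point on the spindle axis at the level of the shoulder's top face, 65 mm above the table, where the spacer's underside must come to rest.
- spacer: Loose plain white sleeve standing upright: 44 mm outer diameter, 36 mm tall, bore 22 mm right through, about 60 g. Origin: centre of its underside; z up along the bore. Both ends are alike. It can be gripped across its outside, any direction.
- slicing_disc: Loose flat steel disc, 120 mm across, 4 mm thick, with ONE raised blade 32 mm long beside a black slot, along its +y radius (4 mm above the disc at most). In its middle a round black hub, 40 mm across, top 34 mm above the disc's underside, to grip from above in any direction; 22 mm bore right through hub and disc. About 140 g. Origin: centre of the underside; z up.
- grating_disc: Bystander: a disc of the same size with the same black hub, but covered with two rings of small raised dark holes. Origin as for the slicing disc. Stays where it is.
Not all that is in view belongs to the job. Several things have the shape of the spacer; the one meant has the colours described above.

How it is judged:
On the way:
1. the spacer sits on the spindle, down on the shoulder, let go, before the slicing disc is put on (horizontal distance between spacer and seat below 0.012 m and z of spacer in the frame of seat below 0.006 m and angle between spacer's own z axis and vertical below 0.17 rad and contact force between spacer and the fingers below 0.2 N and horizontal distance between slicing_disc and seat above 0.05 m), for 0.2 s.
At the end, for the whole second after the job is handed in: Spacer on the spindle, underside within 6 mm of the shoulder; slicing disc on the spindle above it, underside 30 to 42 mm above the shoulder; both within 12 mm of the spindle axis, level within 10 degrees and at rest; grating disc within 30 mm of where it lay (horizontal distance between each of spacer, slicing_disc and seat below 0.012 m and z of spacer in the frame of seat between -0.006 and 0.006 m and angle between each of spacer, slicing_disc's own z axis and vertical below 0.17 rad and z of slicing_disc in the frame of seat between 0.03 and 0.042 m and linear speed of each of spacer, slicing_disc below 0.03 m/s and distance of grating_disc from where it was at the start of the episode below 0.03 m); the robot touches nothing.
It fails at once if the grating disc is moved more than 30 mm (distance of grating_disc from where it was at the start of the episode above 0.03 m).
It also fails if it takes over 54 s, if anything falls off the work surface, if the arm or the gripper's body presses on something with over 40 N, if the wrist force passes 120 N, or if a joint passes its speed limit or range.

## Working session

There is one attempt and no reset: what is moved stays moved. The work goes in short steps, Python scripts to look and compute and a shell command to move; the robot and the scene stay as the last step left them, time stands still between calls to the robot, and variables do not carry over. Pictures are saved under pics/ and viewed, at most 12 in all, crops included, and the job is handed in when it is done.

```bash
mkdir -p pics; cat > h.py <<'E'
import numpy as np, cv2
from scipy.spatial.transform import Rotation as Ro
from bench import readout, vision, workorder, spotter, ctrl
def snap(n):
    s=readout.sense(); d=vision.snapshot(n)
    K=np.array(d["camera_matrix"])
    if n=="wrist":
        T=np.array(d["T_tool_cam"]); R=Ro.from_rotvec(s["tcp_rot"]).as_matrix()
        Rc=R@T[:3,:3]; c=R@T[:3,3]+np.array(s["position"])
        Rw=Rc.T; t=-Rw@c
    else: Rw=np.array(d["R"]); t=np.array(d["t"])
    return dict(img=d["color"],K=K,R=Rw,t=t)
def ray(v,p):
    d=v["R"].T@np.linalg.inv(v["K"])@np.array([p[0],p[1],1.]); return -v["R"].T@v["t"], d/np.linalg.norm(d)
def at_z(v,p,z):
    c,d=ray(v,p); return c+d*(z-c[2])/d[2]
def tri(obs):
    A=np.zeros((3,3));b=np.zeros(3)
    for v,p in obs:
        c,d=ray(v,p);M=np.eye(3)-np.outer(d,d);A+=M;b+=M@c
    return np.linalg.solve(A,b)
def proj(v,X):
    x=v["K"]@(v["R"]@np.array(X)+v["t"]); return x[:2]/x[2]
def save(f,im): cv2.imwrite("pics/"+f,cv2.cvtColor(im,cv2.COLOR_RGB2BGR))
E
python3 - <<'E'
from h import *
s=readout.sense(); print({k:np.round(s[k],3) for k in s}, ctrl.tips_ahead)
for n in("top","side","wrist"):
    v=snap(n); save(n+"0.png",v["img"]); print(n,"cam",np.round(-v["R"].T@v["t"],3))
    for o in("cutter_base","seat","spacer","slicing_disc","grating_disc"):
        for d in spotter.spot_point(n,o): print(o,np.round(d["centre"],1),round(d["conf"],2),np.round(at_z(v,d["centre"],0.065 if o=="seat" else 0),3))
        print('  ext',[(np.round(d["extent"]).tolist(),round(d["conf"],2)) for d in spotter.spot_in(n,o)])
E
```

```text
{'t': np.float64(0.0), 'q': array([ 1.138,  0.151,  1.438,  0.   ,  1.554, -0.134]), 'joint_velocities': array([-0.001, -0.002, -0.001,  0.   , -0.001, -0.001]), 'tau': array([-5.0000e-03, -7.1303e+01, -5.7087e+01, -0.0000e+00,  8.0000e-03,
        0.0000e+00]), 'position': array([0.169, 0.549, 0.256]), 'tcp_rot': array([-4.680e-01, -3.106e+00,  2.000e-03]), 'wrist_force': array([-0.494,  0.42 ,  0.206]), 'moment': array([-0.015, -0.065, -0.016]), 'finger_force': np.float64(0.0), 'grip_width': np.float64(0.085)} 0.025
top cam [0.426 0.006 1.083]
cutter_base [280.8 183.2] 0.85 [0.628 0.025 0.   ]
  ext [([248.0, 145.0, 319.0, 220.0], 0.92)]
seat [278.8 176.5] 0.92 [0.63  0.028 0.065]
  ext [([245.0, 146.0, 319.0, 220.0], 0.89)]
spacer [214.5 273.8] 0.88 [0.437 0.167 0.   ]
spacer [159.1 228.4] 0.77 [0.534 0.286 0.   ]
spacer [171.3 263. ] 0.71 [0.46  0.259 0.   ]
  ext [([156.0, 250.0, 181.0, 274.0], 0.8), ([199.0, 263.0, 222.0, 286.0], 0.7), ([146.0, 216.0, 166.0, 239.0], 0.63), ([248.0, 147.0, 320.0, 217.0], 0.51)]
slicing_disc [273.2 270.3] 0.94 [0.442 0.043 0.   ]
  ext [([242.0, 
[... 253 characters left out ...]
]
seat [296.5 195. ] 0.88 [0.646 0.043 0.065]
  ext [([268.0, 178.0, 321.0, 232.0], 0.9)]
spacer [206.1 208.2] 0.77 [0.453 0.231 0.   ]
spacer [218.6 191.3] 0.65 [0.536 0.309 0.   ]
spacer [211.2 217.1] 0.65 [0.44  0.174 0.   ]
  ext [([203.0, 202.0, 218.0, 220.0], 0.82), ([199.0, 191.0, 214.0, 208.0], 0.71), ([215.0, 179.0, 232.0, 197.0], 0.65)]
slicing_disc [231.5 237.4] 0.57 [0.434 0.045 0.   ]
  ext [([212.0, 222.0, 257.0, 248.0], 0.94)]
grating_disc [328.7 281.4] 0.85 [ 0.523 -0.248  0.   ]
  ext [([307.0, 268.0, 356.0, 301.0], 0.74)]
wrist cam [0.09  0.573 0.373]
  ext []
  ext []
spacer [ 93.7 415.7] 0.8 [0.438 0.176 0.   ]
  ext [([83.0, 410.0, 107.0, 418.0], 0.77)]
  ext []
  ext []
```

View pics/top0.png

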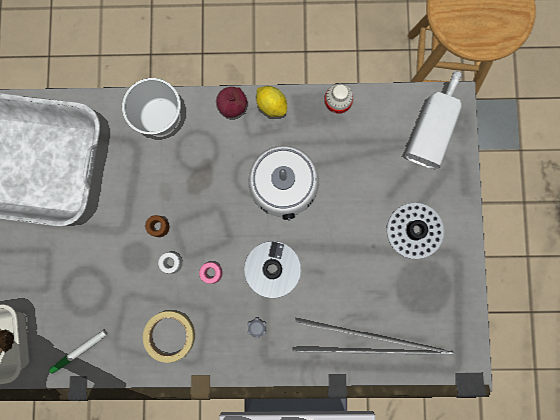

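View pics/side0.png

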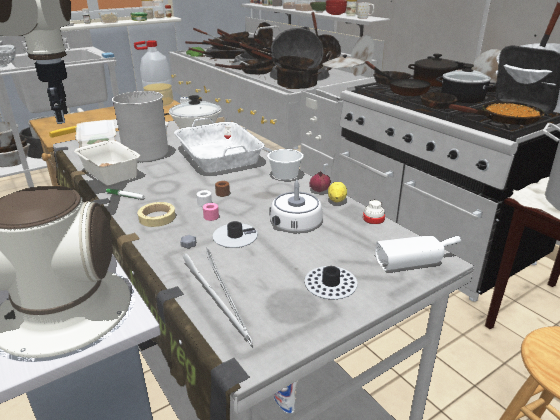

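Top view: white ring at (169,263), pink one at (210,272), brown one at (157,226), tan tape roll at (168,336). The cutter is at (283,180), the slicing disc (single slot and blade) at (272,269) and the grating disc at (417,231). In the side view the white ring is at (204,198). The white one fits the description, so I'll check it in a close crop.

```bash
python3 - <<'E'
from h import *
a=snap("top");b=snap("side")
ca=cv2.resize(a["img"][205:305,135:315],None,fx=4,fy=4,interpolation=cv2.INTER_CUBIC)
save("crop1.png",ca)
for n,p,q in(("spacer",[171.3,263],[206.1,208.2]),("disc",[273.2,270.3],[231.5,237.4]),("seat",[278.8,176.5],[296.5,195]),("base",[280.8,183.2],[295.3,216.8]),("grat",[417.6,231.4],[328.7,281.4])):
    print(n,np.round(tri([(a,p),(b,q)]),3))
print("pot foot",at_z(b,[143,157],0),"jug",at_z(b,[155,100],0.1))
# pot height: rim front near px (138,95)
f=at_z(b,[143,157],0)
for z in(.1,.15,.2,.25):print(z,proj(b,[f[0],f[1],z]))
E
```

```text
spacer [ 0.463  0.261 -0.017]
disc [ 0.439  0.045 -0.001]
seat [0.63  0.026 0.076]
base [0.627 0.024 0.009]
grat [ 0.517 -0.259  0.01 ]
pot foot [0.44187194 0.72885404 0.        ] jug [0.64675533 1.09627991 0.1       ]
0.1 [138.94807004 131.36109991]
0.15 [136.83429124 117.98600106]
0.2 [134.65853697 104.21874769]
0.25 [132.41804103  90.0418364 ]
```

View pics/crop1.png

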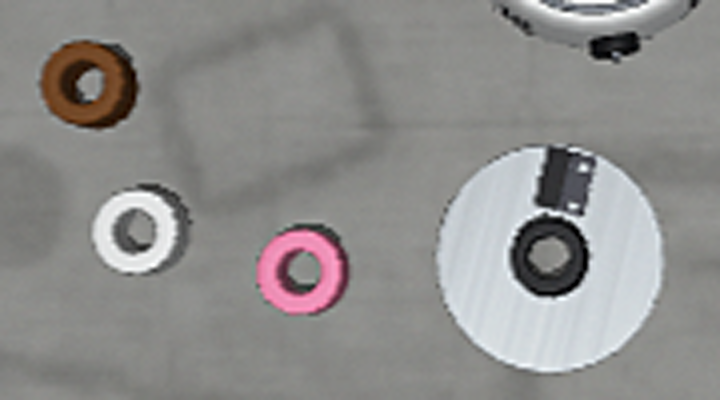

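The crop confirms the white sleeve: crop (139,231), which is top-view pixel (170,263). Nothing else white has that shape. I'll move over it, turning so the fingers close clear of the pink and brown rings.

```bash
python3 -m creep '{"grip":[0,0,0,0,0,0,0,0,0,0,0,0,0,0,0,0,0,0,0,0],"dp":[[-0.6,-0.325,0.09],[-0.6,-0.325,0.09],[-0.6,-0.325,0.09],[-0.6,-0.325,0.09],[-0.6,-0.325,0.09],[-0.6,-0.325,0.09],[-0.6,-0.325,0.09],[-0.6,-0.325,0.09],[-0.6,-0.325,0.09],[-0.6,-0.325,0.09],[-0.6,-0.325,0.09],[-0.6,-0.325,0.09],[0,0,0],[0,0,0],[0,0,0],[0,0,0],[0,0,0],[0,0,0],[0,0,0],[0,0,0]],"turn":[0,0,0,0,0,0,0,0,0,0,0,0,-0.053,-0.053,-0.053,-0.053,-0.053,-0.053,-0.053,0]}' 40
cat > m.py <<'E'
from h import *
import sys
# white ring in top image + wrist
a=snap("top"); w=snap("wrist"); save(sys.argv[1],w["img"])
s=readout.sense(); R=Ro.from_rotvec(s["tcp_rot"]).as_matrix(); print("t",s["t"],"pos",np.round(s["position"],4),"axes",np.round(R[:,:2].T,3).tolist())
for o in("spacer","slicing_disc","seat"):
    for d in spotter.spot_point("wrist",o): print(o,np.round(d["centre"],1),round(d["conf"],2),np.round(at_z(w,d["centre"],0),3))
    print('  ext',[(np.round(d["extent"]).tolist(),round(d["conf"],2)) for d in spotter.spot_in("wrist",o)])
E
python3 m.py w1.png
```

```text
t: 4.25
position: [0.4559, 0.2572, 0.2023]
tcp_rot: [1.318, -2.852, 0.0]
wrist_force: [0.1, -0.4, -0.4]
grip_width: 0.0852
finger_force: 0.0
t 4.35 pos [0.4559 0.2572 0.2023] axes [[-0.65, -0.76, -0.0], [-0.76, 0.65, -0.0]]
spacer [234.7 116.5] 0.79 [0.438 0.177 0.   ]
spacer [234.4 258.3] 0.63 [0.539 0.285 0.   ]
spacer [274.3 191.8] 0.6 [0.458 0.257 0.   ]
  ext [([210.0, 238.0, 258.0, 292.0], 0.83), ([202.0, 88.0, 254.0, 139.0], 0.75), ([253.0, 170.0, 299.0, 222.0], 0.6)]
  ext [([50.0, 0.0, 195.0, 76.0], 0.86)]
  ext [([1.0, 44.0, 49.0, 198.0], 0.85)]
```

View pics/w1.png

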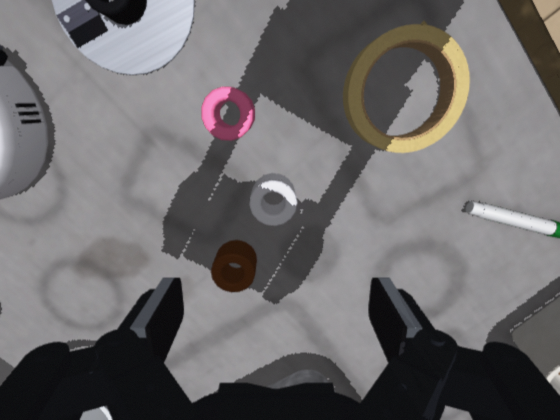

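White sleeve at (274,200), half in the gripper's shade; pink at (228,112), brown at (234,266), neither in line with the fingers. Next I triangulate its top face.

```bash
python3 - <<'E'
from h import *
a=snap("top"); b=snap("side"); w=snap("wrist")
def blob(im,x0,y0,x1,y1):
    c=im[y0:y1,x0:x1].astype(int); return c
# edge-based circle in wrist crop
g=cv2.cvtColor(w["img"],cv2.COLOR_RGB2GRAY)
sub=cv2.resize(g[150:245,225:325],None,fx=4,fy=4,interpolation=cv2.INTER_CUBIC)
c=cv2.HoughCircles(sub,cv2.HOUGH_GRADIENT_ALT,1.5,30,param1=150,param2=0.6,minRadius=30,maxRadius=130)
pts=[] if c is None else [(x/4+225,y/4+150,r/4) for x,y,r in c[0,:, :3]]
print("circ",np.round(pts,1))
for p in [(273,199)]+[q[:2] for q in pts]:
    print(np.round(p,1),"at z.036",np.round(at_z(w,p,.036),4),"tri top",np.round(tri([(a,(169.75,262.7)),(w,p)]),4))
print("side ring top at z.036",at_z(b,[204,194],.036),"spot side tri",tri([(b,[206.1,208.2]),(w,[274.3,191.8])]))
for z,r in((0,.022),(.036,.022),(.036,.011)):
    P=[proj(w,[.456+r*np.cos(t),.255+r*np.sin(t),z]) for t in np.linspace(0,6.2,24)]
    print(z,r,np.round(np.min(P,0)),np.round(np.max(P,0)))
E
```

```text
circ [[273.4 204.4  23.5]]
[273 199] at z.036 [0.4567 0.254  0.036 ] tri top [0.4606 0.2583 0.0154]
[273.4 204.4] at z.036 [0.4597 0.258  0.036 ] tri top [0.4601 0.2564 0.0329]
side ring top at z.036 [0.45999057 0.25269689 0.036     ] spot side tri [ 0.46278108  0.25920561 -0.01630485]
0 0.022 [253. 168.] [296. 210.]
0.036 0.022 [250. 175.] [299. 222.]
0.036 0.011 [262. 187.] [287. 211.]
```

```bash
python3 -m creep '{"grip":[0,0,0,0,0,0,0,0,0,0,0,1,1,1,1,1,1,1],"dp":[[-0.04,-0.05,0.4],[0,0,0.45],[0,0,0.45],[0,0,0.45],[0,0,0.45],[0,0,0.4],[0,0,0.3],[0,0,0.25],[0,0,0.2],[0,0,0],[0,0,0],[0,0,0],[0,0,0],[0,0,0],[0,0,0],[0,0,0],[0,0,0],[0,0,0]],"turn":[0,0,0,0,0,0,0,0,0,0,0,0,0,0,0,0,0,0]}' 40; python3 -c "
from h import *;print(ctrl.tips_ahead)"
```

```text
t: 7.05
position: [0.4593, 0.2571, 0.0353]
tcp_rot: [-1.319, 2.851, -0.0]
wrist_force: [-2.2, -0.6, 7.0]
grip_width: 0.0396
finger_force: 39.9
0.025
```

```bash
python3 -m creep '{"grip":[1,1,1,1,1,1,1,1,1],"dp":[[0,0,-0.15],[0,0,-0.35],[0,0,-0.5],[0,0,-0.6],[0,0,-0.6],[0,0,-0.6],[0,0,-0.5],[0,0,-0.3],[0,0,0]],"turn":[0,0,0,0,0,0,0,0,0]}' 40; python3 m.py w2.png
```

```text
t: 8.18
position: [0.4593, 0.2572, 0.2159]
tcp_rot: [-1.319, 2.85, -0.0]
wrist_force: [-0.8, -0.2, -1.5]
grip_width: 0.0401
finger_force: 40.4
t 8.275 pos [0.4588 0.2569 0.2141] axes [[-0.647, -0.762, 0.001], [-0.762, 0.647, 0.0]]
spacer [277.  270.9] 0.94 [0.521 0.332 0.   ]
spacer [241.3 247.1] 0.75 [0.532 0.284 0.   ]
spacer [236.5 109. ] 0.63 [0.437 0.173 0.   ]
  ext [([206.0, 86.0, 260.0, 136.0], 0.96), ([215.0, 231.0, 254.0, 265.0], 0.61)]
  ext [([62.0, 1.0, 202.0, 74.0], 0.68)]
  ext [([3.0, 34.0, 60.0, 196.0], 0.8)]
```

View pics/w2.png

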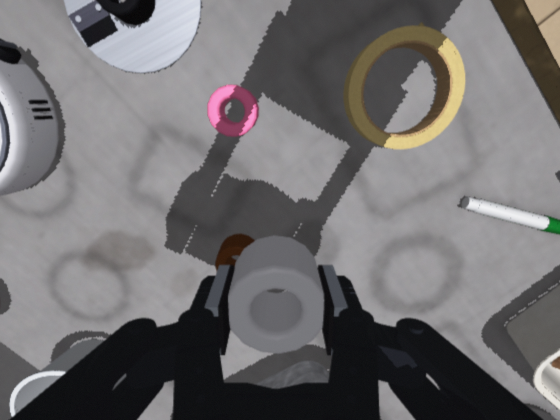

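The sleeve is held between the pads: top face centre near (277,307), lower edge near (276,238). The pink and brown rings are undisturbed. Next I check its offset and tilt in the hand and measure the spindle.

```bash
python3 - <<'E'
from h import *
w=snap("wrist"); p=np.array(readout.sense()["position"]); print(p)
b0=p-[0,0,.0353]
for z,r in((0,.022),(.036,.022),(.036,.011)):
    P=[proj(w,b0+[r*np.cos(t),r*np.sin(t),z]) for t in np.linspace(0,6.2,40)]
    print(z,r,np.round(np.min(P,0)),np.round(np.max(P,0)))
# spindle: tip detection crops
a=snap("top"); b=snap("side")
save("sp.png",np.hstack([cv2.resize(a["img"][140:225,240:325],(400,400),interpolation=cv2.INTER_CUBIC),cv2.resize(b["img"][170:240,260:330],(400,400),interpolation=cv2.INTER_CUBIC)]))
for n,v in(("top",a),("side",b)):
    for o in("seat","cutter_base"): 
        for d in spotter.spot_point(n,o)[:1]: print(n,o,np.round(d["centre"],1),at_z(v,d["centre"],.065 if o=="seat" else 0))
    for X in([.63,.026,.065],[.63,.026,.125],[.63,.026,.055],[.63,.026,0]): print(n,X,np.round(proj(v,X),1))
E
```

```text
[0.45903175 0.25702067 0.21442126]
0 0.022 [234. 233.] [319. 308.]
0.036 0.022 [224. 267.] [330. 357.]
0.036 0.011 [251. 291.] [303. 336.]
top seat [277.6 180.1] [0.62247302 0.03036    0.065     ]
top cutter_base [283.4 182.4] [6.29846720e-01 1.95146554e-02 2.22044605e-16]
top [0.63, 0.026, 0.065] [279.7 176.4]
top [0.63, 0.026, 0.125] [279.  170.2]
top [0.63, 0.026, 0.055] [279.8 177.4]
top [0.63, 0.026, 0] [280.4 182.4]
side seat [294.  196.2] [0.63552213 0.04084446 0.065     ]
side cutter_base [291.8 217.7] [0.62657927 0.03824499 0.        ]
side [0.63, 0.026, 0.065] [295.6 198.7]
side [0.63, 0.026, 0.125] [295.8 179. ]
side [0.63, 0.026, 0.055] [295.5 201.9]
side [0.63, 0.026, 0] [295.3 219.1]
```

View pics/sp.png

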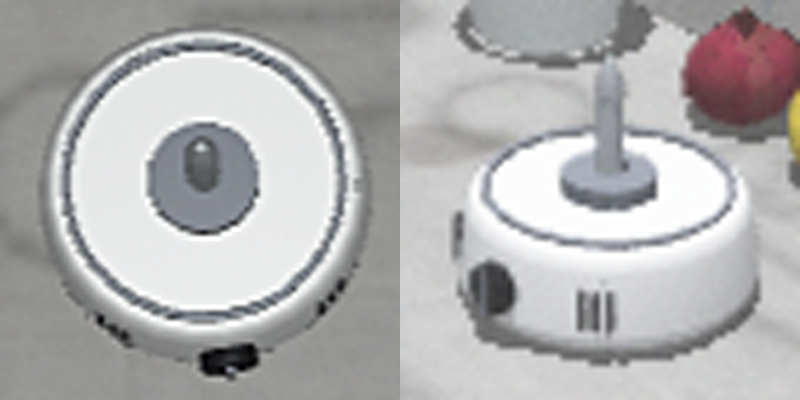

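The top crop shows the shoulder centred at crop (204,178) and the spindle tip at (202,146). The side crop shows the shoulder at (208,176) and the tip at (210,60). I triangulate from these.

```bash
python3 - <<'E'
from h import *
a=snap("top"); b=snap("side"); 
T=lambda x,y:(240+x*85/400,140+y*85/400); S=lambda x,y:(260+x*.175,170+y*.175)
for n,p,q,z in(("shoulder",T(204,178),S(208,176),.065),("tip",T(202,146),S(210,60),.125),("ring",T(203,182),S(212,187),.055)):
    print(n,tri([(a,p),(b,q)]).round(4),at_z(a,p,z).round(4),at_z(b,q,z).round(4))
s=readout.sense();R=Ro.from_rotvec(s["tcp_rot"]).as_matrix(); p=np.array(s["position"])
tgt=tri([(a,T(204,178)),(b,S(208,176))]); tgt[2]=.2144
print(R.T@(np.array([.6275,.0195,.2144])-p)/.05)
E
```

```text
shoulder [0.6275 0.0187 0.0624] [0.627  0.0187 0.065 ] [0.6245 0.0147 0.065 ]
tip [0.6282 0.0188 0.1238] [0.6283 0.0186 0.125 ] [0.6264 0.0169 0.125 ]
ring [0.6282 0.0185 0.056 ] [0.6272 0.0193 0.055 ] [0.6307 0.0196 0.055 ]
[ 1.4415026  -5.6423789   0.00790435]
```

```bash
python3 -m creep '{"grip":[1,1,1,1,1,1,1,1,1,1,1,1,1,1,1],"dp":[[0.06,-0.2,0],[0.12,-0.4,0],[0.12,-0.5,0],[0.145,-0.56,0],[0.15,-0.6,0],[0.15,-0.6,0],[0.15,-0.6,0],[0.15,-0.6,0],[0.13,-0.5,0],[0.12,-0.5,0],[0.1,-0.4,0],[0.05,-0.2,0],[0,0,0],[0,0,0],[0,0,0]],"turn":[0,0,0,0,0,0,0,0,0,0,0,0,0,0,0]}' 40; python3 - <<'E'
from h import *
s=readout.sense();R=Ro.from_rotvec(s["tcp_rot"]).as_matrix(); p=np.array(s["position"])
print(R.T@(np.array([.628,.0187,.1003])-p)/.05,p)
w=snap("wrist"); a=snap("top"); b=snap("side")
save("w3.png",np.hstack([w["img"],np.zeros((420,5,3),np.uint8),b["img"][:,230:380][:420]]))
E
```

```text
t: 10.9
position: [0.6278, 0.0194, 0.215]
tcp_rot: [-1.32, 2.851, -0.0]
wrist_force: [-0.8, -0.6, -0.3]
grip_width: 0.0402
finger_force: 40.4
[ 0.00870975 -0.01196378  2.29376959] [0.62780833 0.01942208 0.21498843]
```

View pics/w3.png

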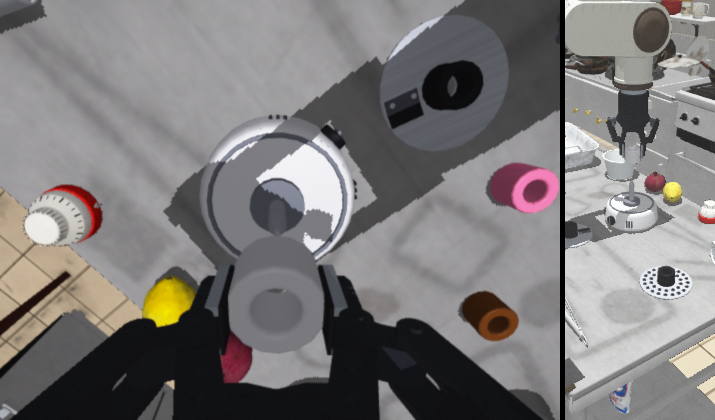

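The wrist view shows the spindle at column 277, under the sleeve axis (also 277), and the side view shows the sleeve above the spindle. I descend.

```bash
python3 -m creep '{"grip":[1,1,1,1,1,1,1,1,1,1,1],"dp":[[0,-0.01,0.2],[0,0,0.3],[0,0,0.3],[0,0,0.25],[0,0,0.2],[0,0,0.2],[0,0,0.2],[0,0,0.2],[0,0,0.2],[0,0,0.2],[0,0,0]],"turn":[0,0,0,0,0,0,0,0,0,0,0]}' 40
```

```text
t: 12.42
position: [0.6282, 0.0185, 0.1015]
tcp_rot: [1.319, -2.85, -0.001]
wrist_force: [-0.3, 0.5, -0.7]
grip_width: 0.0401
finger_force: 40.4
```

```bash
python3 -m creep '{"grip":[1,0,0,0,0,0,0,0,0,0,0,0],"dp":[[0,0,0.01],[0,0,0],[0,0,0],[0,0,0],[0,0,0],[0,0,-0.3],[0,0,-0.5],[0,0,-0.6],[0,0,-0.6],[0,0,-0.4],[0,0,-0.2],[0,0,0]],"turn":[0,0,0,0,0,0,0,0,0,0,0,0]}' 40; python3 m.py w4.png; python3 - <<'E'
from h import *
w=snap("wrist")
for z,r in((.101,.022),(.101,.011),(.065,.024)):
    P=[proj(w,np.array([.628,.0187,z])+[r*np.cos(t),r*np.sin(t),0]) for t in np.linspace(0,6.2,40)]
    print(z,r,np.round(np.min(P,0)),np.round(np.max(P,0)))
b=snap("side")
im=np.zeros((420,800,3),np.uint8); im[:,:560]=w["img"]; im[:280,565:765]=cv2.resize(b["img"][165:235,265:315],(200,280)); save("w4.png",im)
# disc top view position
a=snap("top")
for n,v in(("top",a),("side",b),("wrist",w)): print(n,[(np.round(d["centre"],1),round(d["conf"],2)) for d in spotter.spot_point(n,"slicing_disc")])
E
```

```text
t: 13.92
position: [0.6286, 0.0185, 0.2325]
tcp_rot: [-1.319, 2.85, -0.001]
wrist_force: [-0.3, 0.2, 0.3]
grip_width: 0.0857
finger_force: 0.0
t 14.025 pos [0.6282 0.0185 0.2311] axes [[-0.647, -0.762, 0.001], [-0.762, 0.647, 0.001]]
spacer [499.8 179.9] 0.85 [0.439 0.173 0.   ]
spacer [275.8 200.9] 0.59 [0.641 0.033 0.   ]
  ext [([483.0, 162.0, 546.0, 207.0], 0.8), ([250.0, 177.0, 304.0, 233.0], 0.61), ([201.0, 113.0, 354.0, 265.0], 0.4)]
slicing_disc [431.5  85.9] 0.74 [0.445 0.043 0.   ]
  ext [([374.0, 20.0, 501.0, 151.0], 0.61)]
seat [279.5 202.7] 0.56 [ 0.639  0.037 -0.   ]
seat [278.7 183.1] 0.34 [0.625 0.02  0.   ]
  ext [([205.0, 111.0, 353.0, 262.0], 0.84)]
0.101 0.022 [249. 187.] [304. 239.]
0.101 0.011 [263. 201.] [290. 227.]
0.065 0.024 [250. 175.] [303. 226.]
top []
side [(array([234.6, 236.8]), 0.59)]
wrist [(array([433.6,  87.9]), 0.93)]
```

View pics/w4.png

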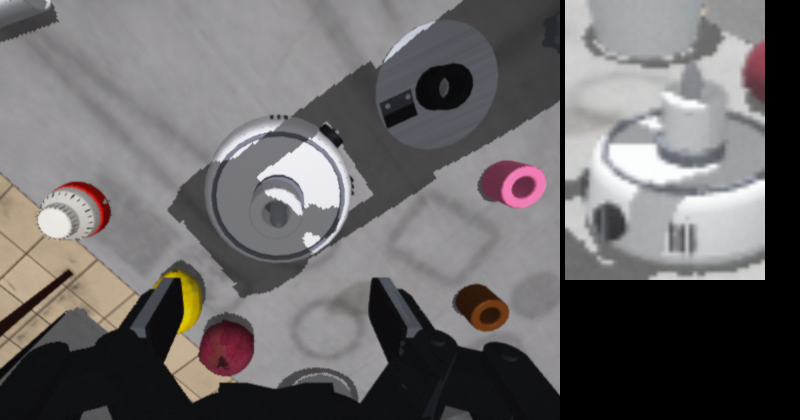

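The sleeve sits flat on the shoulder with the spindle through it: (276,208) in the wrist view, and upright in the side crop. Now the disc, whose single blade shows at (400,105) in the wrist view.

```bash
python3 -m creep '{"grip":[0,0,0,0,0,0,0,0,0,0,0],"dp":[[0.1,0.16,0],[0.2,0.3,0.05],[0.25,0.4,0.1],[0.25,0.4,0.1],[0.25,0.4,0.1],[0.25,0.4,0.1],[0.25,0.4,0.1],[0.25,0.4,0.1],[0.15,0.2,0.1],[0.1,0.13,0.05],[0,0,0]],"turn":[0,0,0,0,0,0,0,0,0,0,0]}' 60; python3 m.py w5.png; python3 - <<'E'
from h import *
w=snap("wrist");a=snap("top")
g=cv2.cvtColor(w["img"],cv2.COLOR_RGB2GRAY)
print(at_z(a,(272.5,269.0),.034),at_z(a,(272.5,269.75),.004))
for z,r in((.034,.02),(.034,.011),(.004,.06)):
    P=[proj(w,np.array([.4395,.044,z])+[r*np.cos(t),r*np.sin(t),0]) for t in np.linspace(0,6.2,40)]
    print(z,r,np.round(np.min(P,0)),np.round(np.max(P,0)))
E
```

```text
t: 16.0
position: [0.4404, 0.0435, 0.1918]
tcp_rot: [-1.319, 2.851, -0.0]
wrist_force: [0.3, 0.3, 0.5]
grip_width: 0.0855
finger_force: 0.0
t 16.1 pos [0.441  0.0435 0.192 ] axes [[-0.647, -0.762, -0.0], [-0.762, 0.647, -0.0]]
spacer [356.1 283.1] 0.95 [0.44  0.175 0.   ]
spacer [344.8 387.1] 0.59 [0.535 0.283 0.   ]
  ext [([337.0, 265.0, 376.0, 317.0], 0.96), ([49.0, 303.0, 123.0, 342.0], 0.84), ([330.0, 373.0, 368.0, 402.0], 0.74), ([32.0, 225.0, 197.0, 350.0], 0.74)]
slicing_disc [273.  198.5] 0.96 [0.446 0.045 0.   ]
  ext [([210.0, 134.0, 339.0, 254.0], 0.95)]
  ext [([34.0, 222.0, 196.0, 353.0], 0.93)]
[0.44454464 0.04348378 0.034     ] [0.44352264 0.04456839 0.004     ]
0.034 0.02 [255. 181.] [300. 225.]
0.034 0.011 [265. 191.] [290. 215.]
0.004 0.06 [215. 130.] [339. 251.]
```

View pics/w5.png

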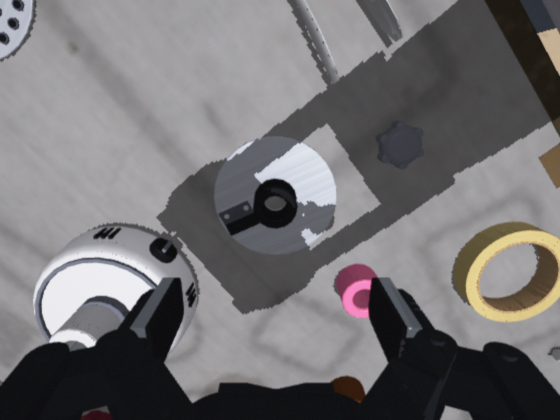

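The slicing disc (single blade at (238,214)) has its hub at (275,203) and its rim centre at (275.5,195.5). I triangulate.

```bash
python3 - <<'E'
from h import *
w=snap("wrist");a=snap("top");b=snap("side")
h=tri([(a,(272.5,269.0)),(w,(275,203.5))]);r=tri([(a,(272.5,269.75)),(w,(275.5,195.5))])
print("hub",h,at_z(w,(275,203.5),.034),"rim",r,at_z(w,(275.5,195.5),.004))
s=readout.sense();R=Ro.from_rotvec(s["tcp_rot"]).as_matrix(); p=np.array(s["position"])
print(R.T@(np.array([.443,.0450,.038])-p)/.05)
E
```

```text
hub [0.44395255 0.04459646 0.02310153] [0.44102572 0.0428153  0.034     ] rim [ 0.44323357  0.04526252 -0.00439056] [0.44131326 0.0438889  0.004     ]
[-0.05400354 -0.01897104  3.07617511]
```

```bash
python3 -m creep '{"grip":[0,0,0,0,0,0,0,0,0,0,0,1,1,1,1,1,1,1],"dp":[[-0.03,-0.01,0.3],[0,0,0.45],[0,0,0.5],[0,0,0.5],[0,0,0.45],[0,0,0.35],[0,0,0.25],[0,0,0.17],[0,0,0.1],[0,0,0],[0,0,0],[0,0,0],[0,0,0],[0,0,0],[0,0,0],[0,0,0],[0,0,0],[0,0,0]],"turn":[0,0,0,0,0,0,0,0,0,0,0,0,0,0,0,0,0,0]}' 70; python3 - <<'E'
from h import *
w=snap("wrist"); save("w6.png",w["img"]); p=readout.sense()["position"]; print(p)
E
```

```text
t: 18.9
position: [0.442, 0.0445, 0.0389]
tcp_rot: [-1.319, 2.851, -0.0]
wrist_force: [-4.9, 0.8, 13.8]
grip_width: 0.0363
finger_force: 68.8
[0.44204123 0.04445063 0.03897339]
```

```bash
python3 -m creep '{"grip":[1,1,1,1,1,1,1,1,1,1],"dp":[[0,0,-0.15],[0,0,-0.3],[0,0,-0.45],[0,0,-0.5],[0,0,-0.55],[0,0,-0.55],[0,0,-0.5],[0,0,-0.35],[0,0,-0.15],[0,0,0]],"turn":[0,0,0,0,0,0,0,0,0,0]}' 70; python3 - <<'E'
from h import *
s=readout.sense();R=Ro.from_rotvec(s["tcp_rot"]).as_matrix(); p=np.array(s["position"])
w=snap("wrist"); b=snap("side")
im=np.zeros((420,800,3),np.uint8); im[:,:560]=w["img"]; im[:360,560:800]=cv2.resize(b["img"][130:250,195:275],(240,360)); save("w7.png",im)
b0=p-[0,0,.039]
for z,r in((0.004,.06),(.034,.02),(.034,.011)):
    P=[proj(w,b0+[r*np.cos(t),r*np.sin(t),z]) for t in np.linspace(0,6.2,40)]
    print(z,r,np.round(np.min(P,0)),np.round(np.max(P,0)))
print(p,R.T@(np.array([.6282,.0187,.101+.039])-p)/.05)
E
```

```text
t: 20.2
position: [0.4419, 0.0444, 0.2133]
tcp_rot: [-1.319, 2.851, -0.0]
wrist_force: [0.0, 0.6, -1.1]
grip_width: 0.0363
finger_force: 70.2
0.004 0.06 [161. 157.] [392. 364.]
0.034 0.02 [231. 265.] [323. 344.]
0.034 0.011 [252. 284.] [302. 327.]
[0.44185204 0.04440011 0.2132907 ] [-2.02096794 -3.1732011   1.4661234 ]
```

View pics/w7.png

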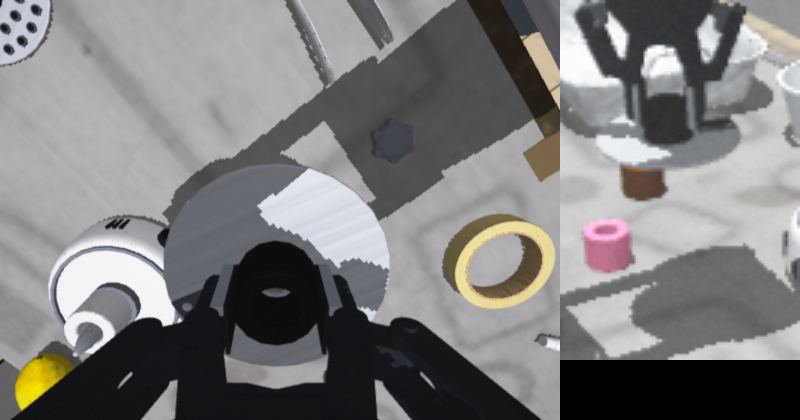

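The disc is held level and centred: the rim spans columns 163–391 and rows 163–366, against a predicted 161–392 and 157–364. I carry it over the spindle.

```bash
python3 -m creep '{"grip":[1,1,1,1,1,1,1,1,1,1,1,1,1],"dp":[[-0.06,-0.1,0],[-0.14,-0.22,0],[-0.22,-0.35,0],[-0.25,-0.4,0],[-0.25,-0.4,0],[-0.25,-0.4,0],[-0.25,-0.4,0],[-0.22,-0.35,0],[-0.2,-0.3,0],[-0.12,-0.17,0],[-0.06,-0.08,0],[0,0,0],[0,0,0]],"turn":[0,0,0,0,0,0,0,0,0,0,0,0,0]}' 70; python3 - <<'E'
from h import *
s=readout.sense();R=Ro.from_rotvec(s["tcp_rot"]).as_matrix(); p=np.array(s["position"])
print(p,R.T@(np.array([.6282,.0187,.101+.039])-p)/.05)
w=snap("wrist"); b=snap("side")
im=np.zeros((420,800,3),np.uint8); im[:,:560]=w["img"]; im[:360,560:800]=cv2.resize(b["img"][130:250,255:335],(240,360)); save("w8.png",im)
E
```

```text
t: 21.92
position: [0.6278, 0.0189, 0.2134]
tcp_rot: [1.319, -2.851, 0.0]
wrist_force: [-0.7, -0.5, -1.0]
grip_width: 0.0363
finger_force: 70.2
[0.62775564 0.01887175 0.21342594] [-0.00324678 -0.00886907  1.46851941]
```

View pics/w8.png

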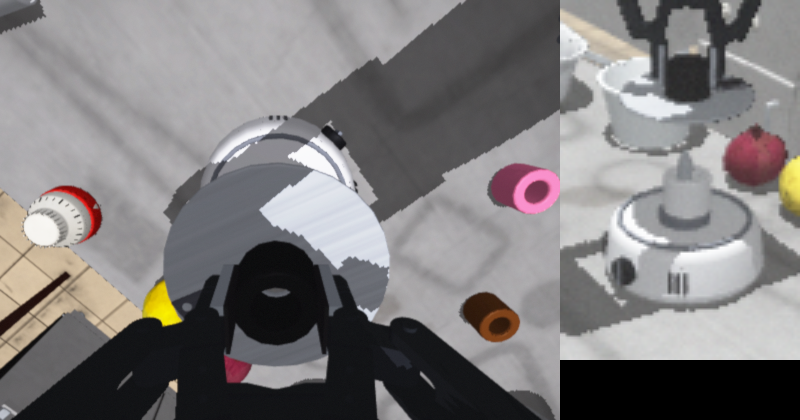

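The side view shows the disc (hub at column 687) straight above the spindle (column 685), with the sleeve still seated. I descend.

```bash
python3 -m creep '{"grip":[1,1,1,1,1,1,1,1,1,1],"dp":[[0,-0.01,0.15],[0,0,0.25],[0,0,0.25],[0,0,0.2],[0,0,0.15],[0,0,0.15],[0,0,0.15],[0,0,0.13],[0,0,0],[0,0,0]],"turn":[0,0,0,0,0,0,0,0,0,0]}' 70
```

```text
t: 23.28
position: [0.6285, 0.0185, 0.1421]
tcp_rot: [-1.319, 2.851, -0.0]
wrist_force: [-0.7, 0.1, -0.9]
grip_width: 0.0363
finger_force: 70.2
```

```bash
python3 -m creep '{"grip":[1,1,0,0,0,0,0,0,0,0,0,0,0],"dp":[[0,0,0.03],[0,0,0],[0,0,0],[0,0,0],[0,0,0],[0,0,0],[0,0,-0.2],[0,0,-0.4],[0,0,-0.5],[0,0,-0.5],[0,0,-0.4],[0,0,-0.2],[0,0,0]],"turn":[0,0,0,0,0,0,0,0,0,0,0,0,0]}' 70; python3 - <<'E'
from h import *
w=snap("wrist"); b=snap("side")
im=np.zeros((420,800,3),np.uint8); im[:,:560]=w["img"]; im[:360,560:800]=cv2.resize(b["img"][130:250,255:335],(240,360)); save("w9.png",im)
for z,r in((.105,.06),(.135,.02)):
    P=[proj(w,np.array([.6282,.0187,z])+[r*np.cos(t),r*np.sin(t),0]) for t in np.linspace(0,6.2,40)]
    print(z,r,np.round(np.min(P,0)),np.round(np.max(P,0)))
print([(np.round(d["extent"]).tolist(),d["conf"]) for d in spotter.spot_in("wrist","slicing_disc")])
E
```

```text
t: 24.9
position: [0.6286, 0.0185, 0.2508]
tcp_rot: [-1.319, 2.85, -0.001]
wrist_force: [-0.1, 0.4, 0.0]
grip_width: 0.0856
finger_force: 0.0
0.105 0.06 [205. 135.] [348. 271.]
0.135 0.02 [250. 194.] [303. 244.]
[([204.0, 138.0, 348.0, 274.0], 0.57)]
```

View pics/w9.png

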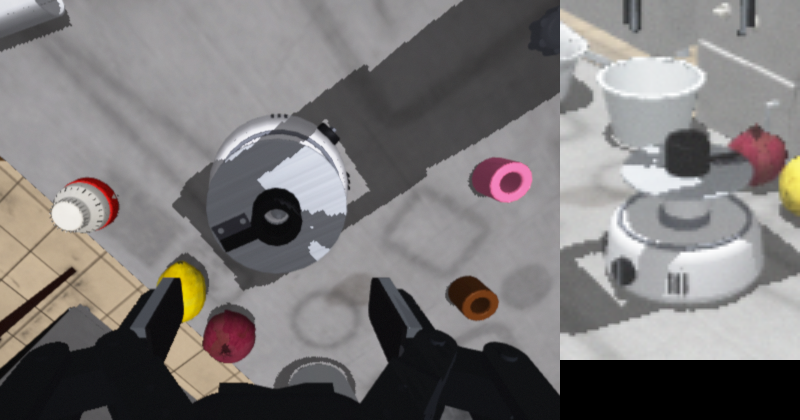

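The disc lies level on the sleeve at (277,205), and its extent matches the seated prediction to within 3 px. The gripper is clear. I hand in.

```bash
python3 -c "
from bench import workorder;print(workorder.close_job())"
```

```text
the job is handed in; nothing more can be done
None
```

I put the spacer on the shoulder, set the slicing disc flat on top of it, let go of both and handed the job in at about 25 s; I never approached the grating disc, and the hand-in returned no verdict.

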